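# Clear the optical rail, bring up the camera carriage and clamp it

### The arm

A 6-joint arm with a two-finger parallel gripper is mounted at the origin on the work surface. World frame = base frame: x ahead of the robot, y to its left, z up, the work surface at z = 0. Lengths are in mm, angles in rad, forces in N, time in s.
With the tool pointing down it reaches from about 350 to 975 mm from the base axis. Payload 7.1 kg.
Tool frame: the origin (TCP) lies between the finger pads; the fingertips stand 14 mm ahead of it and the grasp point (between the pads) lies 5 mm behind it; z points along the fingers, y is the direction in which the jaws open and shut (so a half turn about z gives the same grasp; the last joint's range is limited). The gripper opens to 88 mm and grips with 3 to 60 N. Pads are 20 mm wide; open, the fingers measure 115 mm over their backs; the gripper's body (75 mm by 178 mm) begins 61 mm behind the grasp point.
Start: joints at [-1.177, 0.423, 1.63, -0, 1.089, -0.019], TCP at [250.75, -572.476, 236.675] pointing down, gripper open.
Joint ranges: [-3, 3], [-0.9, 2.11], [0.09, 2.58], [-1.31, 4.45], [0.11, 2.69], [-2.54, 2.54]. Speed limits (rad/s): [2.39, 2.39, 3.01, 3.14, 3.14, 3.14].

### API

Orientations are given as a rotation vector (axis times angle).
In Python, from workcell import get_obs, get_image, calibration, close_job, regions_of, place_of gives the robot as it stands.
- The arm moves only by the tool move_arm, never from a script. Its argument "deltas" is a list of rows, each a list of 5 numbers: the closure in counts, from 0 (fully open) to 255 (shut), then the shift along the tool's x, y, z in m, then the turn about the tool's z in rad. In form: [[grip, x, y, z, roll], ...]. A call has 1 to 5 rows; each row is the pose to reach, as a shift and turn from the pose commanded when the call began, along the tool's axes at that moment; what a row does not reach only later rows make up. A row lasts 1/12 s, in which the tool goes at most 41.7 mm and 7.16 degrees, less where a joint would pass 70% of its speed; a pose out of reach is approached as far as the arm can. A call with a gripper value outside its range is refused whole. The fingers move at their own pace and stop on an object; the grip force is fixed at half the most. Time passes only in rows, so rows that repeat a pose let the fingers close. It gives the time, the measured TCP pose, the force and the opening at its end, in the units of the state.
- get_obs(): the state, without advancing time (a new reading comes with each control period).
- get_image(name): name is "scene" or "top" or "wrist"; returns the picture (384x512x3 uint8, blue, green, red); there is no depth.
- calibration(name): a dict with "intrinsics" (3x3 intrinsics, pixels), "world_to_cam" (4x4, takes a point from world to camera coordinates); the wrist camera has in their place "hand_eye" (4x4, takes a point from camera to tool coordinates, whose origin is the TCP and whose axes are the flange's). Camera axes: x right, y down, z forward; pixel columns grow to the right and rows downward; lengths in mm; the calibration is good to about 2 mm. A picture is of the moment at which its call begins: read the wrist's pose just before it. calibration takes no time and is no camera call.
- close_job(): hands the job in, once; it reports no verdict.
Trained networks look in the newest picture that a camera, given by its name, has taken for a name from the list of things; names that differ only in an ending like _2 or _b are one class to them, and where a whole thing is asked for, a point or a joint stands for the part that bears it (a point fixed in the world has none). Each returns a list of dicts, best first, with "conf" (0 to 1); they miss things now and then, are a little off and sometimes report something else, mostly with a low value. They report only what shows in the picture. A call takes as long as a camera call. They do not tell look-alikes from the thing itself.
- regions_of(camera, name): "region" (384x512 bool, what is visible of it).
- place_of(camera, name): "location" ([x, y, z] in mm, in world coordinates, good to about 4 mm: a listed point, or the origin of a listed thing).
The state is a dict: "t": time; "qpos": joint angles; "qvel": joint speeds; "joint_torque": joint torques, N m; "ee_pos": TCP position; "orientation": TCP orientation; "ft_force": force on the tool from outside, world axes, zero at the start; "moment": the same for the moment, N m; "width": finger opening in mm.
Only numpy, scipy, OpenCV 4.12 (cv2) and the standard library are available. Lean on these libraries where they do the work, as an engineer would, in place of code of your own. Each camera call takes 0.05 s, during which the arm holds its last target.

### The job

Somebody left the iris mount and the filter block standing on the optical rail, in the way of the camera carriage. Take both off and stand them upright (right side up) on free floor of the white parts tray, then slide the carriage all the way along the rail to its end stop, and only then swing its clamp lever fully down. Leave the eyepiece in the tray and the pillar, handset and jar where they are.

Things in the scene. Friction and masses are not known exactly. Their poses are not given: they have to be found in the camera images.
- rail: Grey painted flat rail fixed to the bench, 64 wide (its x) x 380 long (its y) x 16 mm high. Origin: centre of its underside. +y points along it from the carriage's starting end to the end stop, +x to the side farther from the robot. The end stop is a dark steel block as wide as the rail, 40 mm high above the bench, from y = +160 to +180 mm.
- carriage (a joint): Travel of the camera carriage along the rail's +y, in m: 0 = far from the stop, 0.280 = home against it; starts between 0 and 0.035. About 3 N of friction; it stays where it is left. Its centre is at rail y = -150 mm + travel. It can be pushed on its end face or held by the camera box.
- camera_top (a point): Centre of the flat top of the grey camera box on the carriage, 80 mm above the bench; same axes as the rail. The box is 48 (rail x) x 44 (rail y) mm. Under it is the carriage's dark steel saddle astride the rail, 90 (rail x) x 60 (rail y) mm, from 6 to 40 mm above the bench; both are centred on the rail.
- lever (a joint): Angle of the carriage's clamp lever, in rad: 0 = upright (open), 1.35 = down (clamped), nearly level, pointing to the end stop; starts between 0 and 0.3. Turns about the rail's x axis, friction 0.05 N m, stays where it is left. A steel rod, 10 mm in diameter, with a black 14 mm ball at its end, on the carriage's side farther from the robot.
- lever_pivot (a point): Pivot of the lever, on the rod's centre line: rides with the carriage, 57 mm to the rail's +x and 15 mm to the rail's -y from the carriage's centre, 46 mm above the bench.
- lever_knob (a point): Centre of the black ball at the end of the lever, 50 mm from the pivot. At angle t it lies 50 sin t mm to the rail's +y of the pivot and 50 cos t mm above it.
- iris_mount: Iris mount standing on the rail: square dark steel foot 46 x 46 x 12 mm, steel post 14 mm in diameter, and on it an upright black disc 52 mm in diameter and 16 mm thick with its centre 84 mm above the foot's underside; 110 mm tall in all. Origin: centre of the foot's underside; z up; the disc's axis (its thin direction, 16 mm) is the body's y. About 0.25 kg.
- filter_block: Black filter block lying on the rail: a plain box 56 (its x) x 38 (its y) x 36 mm high with a round window on top. Origin: centre of its underside; z up. About 0.16 kg.
- tray: Open white parts tray fixed to the bench between the robot and the rail, outside 140 (its x) x 270 (its y) x 22 mm high, walls 4 mm, inner floor 4 mm above its underside. Origin: centre of its underside; z up. The eyepiece already stands in it.
- eyepiece: Bystander: black eyepiece standing in the tray, 36 mm in diameter, 60 mm tall. Origin: centre of its underside.
- pillar: Bystander: bare steel pillar, foot 40 mm in diameter, rod 16 mm in diameter, 140 mm tall, standing beyond the rail. Origin: centre of its underside.
- handset: Bystander: flat grey control handset, 75 x 95 x 26 mm high, on the bench past the rail's starting end. Origin: centre of its underside.
- jar: Bystander: small amber jar, 36 mm in diameter, 55 mm tall, on the bench past the end stop. Origin: centre of its underside.
There are look-alikes about, which are no part of the job. What is shaped like the filter_block but blue or purple is not meant.

How it is judged (in metres and radians):
On the way, in this order (a step that is already met when the one before it is completed fails the run):
1. the iris mount and the filter block both stand upright on the tray's floor, let go (x of iris_mount in the frame of tray between -0.066 and 0.066 m and y of iris_mount in the frame of tray between -0.131 and 0.131 m and z of iris_mount in the frame of tray between 0 and 0.009 m and angle between each of iris_mount, filter_block's own z axis and vertical below 0.12 rad and linear speed of each of iris_mount, filter_block below 0.03 m/s and contact force between the fingers and iris_mount below 0.3 N and x of filter_block in the frame of tray between -0.066 and 0.066 m and y of filter_block in the frame of tray between -0.131 and 0.131 m and z of filter_block in the frame of tray between 0 and 0.009 m and contact force between the fingers and filter_block below 0.3 N), for 0.2 s.
2. the carriage is home at the end stop with its lever still up (below 0.8 rad) (value of joint carriage above 0.274 m and value of joint lever below 0.8 rad), for 0.1 s.
At the end, for the whole second after the job is handed in: Iris mount and filter block stand upright (tilt under 0.12 rad) inside the tray, their undersides within 5 mm of its floor, at rest and let go; the carriage is within 6 mm of the end stop; the lever is down past 1.2 rad; eyepiece, pillar, handset and jar are within 30 mm of where they started (all of step 1 and value of joint carriage above 0.274 m and value of joint lever above 1.2 rad and distance of each of eyepiece, pillar, handset, jar from where it was at the start of the episode below 0.03 m); the robot touches nothing.
It fails at once if the eyepiece is shifted by more than 30 mm or tipped over (distance of eyepiece from where it was at the start of the episode above 0.03 m or angle between eyepiece's own z axis and vertical above 0.5 rad).
It fails at once if the pillar is shifted by more than 30 mm or tipped over (distance of pillar from where it was at the start of the episode above 0.03 m or angle between pillar's own z axis and vertical above 0.5 rad).
It fails at once if the handset is shifted by more than 30 mm or tipped over (distance of handset from where it was at the start of the episode above 0.03 m or angle between handset's own z axis and vertical above 0.5 rad).
It fails at once if the jar is shifted by more than 30 mm or tipped over (distance of jar from where it was at the start of the episode above 0.03 m or angle between jar's own z axis and vertical above 0.5 rad).
It also fails if it takes over 72 s, if anything falls off the work surface, if the arm or the gripper's body presses on something with over 40 N, if the wrist force passes 120 N, or if a joint passes its speed limit or range.

## Working session

There is one attempt and no reset: what is moved stays moved. The work goes in short steps, Python scripts to look and compute and a tool call to move; the robot and the scene stay as the last step left them, time stands still between calls to the robot, and variables do not carry over. Pictures are saved under pics/ and viewed, and the job is handed in when it is done.

Besides the shell and the picture viewer there is one more tool, called after "Call:" in YAML: its name, and indented under it one key for each argument. move_arm: Moves the arm, as the interface text tells. Its arguments: {"type":"object","properties":{"deltas":{"type":"array","items":{"type":"array","items":{"type":"number"}}}},"required":["deltas"]}

```bash
mkdir -p pics; ls; python3 - <<'E'
from workcell import *
import cv2,numpy as np
o=get_obs();print({k:np.round(v,3).tolist() for k,v in o.items()})
for c in ["scene","top","wrist"]:
    cv2.imwrite(f"pics/{c}0.png",get_image(c))
    print(c,{k:np.round(v,2).tolist() for k,v in calibration(c).items()})
for c in ["top","scene"]:
  for n in ["rail","camera_top","lever_pivot","lever_knob","iris_mount","filter_block","tray","eyepiece","pillar","handset","jar"]:
    print(c,n,[(np.round(d["location"]).tolist(),round(d["conf"],2)) for d in place_of(c,n)[:4]])
E
```

```text
pics
{'t': 0.0, 'qpos': [-1.177, 0.424, 1.631, -0.0, 1.089, -0.019], 'qvel': [-0.001, -0.0, -0.001, 0.001, -0.001, -0.0], 'joint_torque': [0.0, -54.462, -27.366, 0.064, 0.023, -0.0], 'ee_pos': [250.539, -572.001, 235.887], 'orientation': [-3.073, -0.644, 0.0], 'ft_force': [0.293, -0.015, 0.84], 'moment': [-0.027, 0.012, -0.047], 'width': 88.165}
scene {'intrinsics': [[378.22, 0.0, 249.93], [0.0, 378.22, 186.1], [0.0, 0.0, 1.0]], 'world_to_cam': [[0.46, 0.89, 0.0, -275.9], [0.57, -0.29, -0.77, -275.38], [-0.68, 0.35, -0.64, 1313.82], [0.0, 0.0, 0.0, 1.0]]}
top {'intrinsics': [[486.93, 0.0, 254.41], [0.0, 486.93, 188.49], [0.0, 0.0, 1.0]], 'world_to_cam': [[-0.04, -1.0, 0.0, 37.42], [-0.98, 0.04, -0.2, 609.86], [0.2, -0.01, -0.98, 1151.66], [0.0, 0.0, 0.0, 1.0]]}
wrist {'intrinsics': [[331.46, 0.0, 257.96], [0.0, 331.46, 189.73], [0.0, 0.0, 1.0]], 'hand_eye': [[-0.0, -0.97, -0.25, 69.29], [1.0, -0.0, 0.0, -0.37], [-0.0, -0.25, 0.97, -147.98], [0.0, 0.0, 0.0, 1.0]]}
top rail [([612.0, 26.0, -3.0], 0.88), ([660.0, -112.0, 47.0], 0.72)]
top camera_top [([606.0, -94.0, 81.0], 0.58)]
top le
[... 515 characters left out ...]
12.0, -2.0], 0.54)]
scene rail [([608.0, 28.0, 1.0], 0.98)]
scene camera_top [([607.0, -94.0, 78.0], 0.81)]
scene lever_pivot [([661.0, -111.0, 44.0], 0.97)]
scene lever_knob [([662.0, -100.0, 99.0], 0.61), ([665.0, -110.0, 47.0], 0.37)]
scene iris_mount [([609.0, 127.0, 16.0], 0.91)]
scene filter_block [([615.0, 14.0, 12.0], 0.65), ([456.0, -109.0, -2.0], 0.65), ([743.0, -8.0, -4.0], 0.56)]
scene tray [([471.0, 98.0, 2.0], 0.72)]
scene eyepiece [([480.0, 74.0, 5.0], 0.61), ([752.0, 121.0, -2.0], 0.41)]
scene pillar [([750.0, 116.0, -1.0], 0.94), ([570.0, -277.0, -0.0], 0.16)]
scene handset [([571.0, -273.0, 1.0], 0.83), ([666.0, -110.0, 47.0], 0.19)]
scene jar [([598.0, 312.0, -0.0], 0.54)]
```

View pics/top0.png

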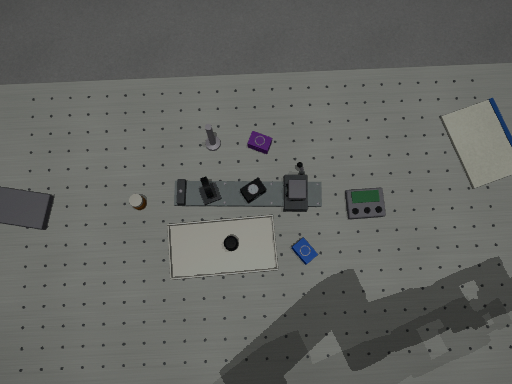

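View pics/scene0.png

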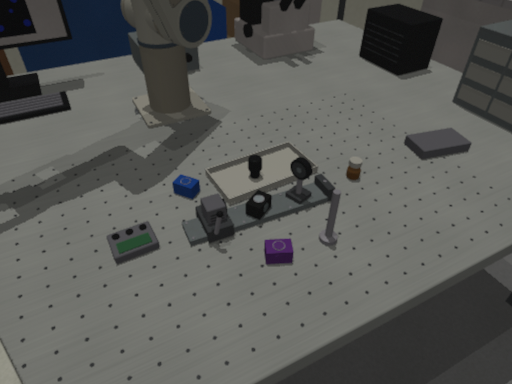

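```bash
cat > h.py <<'E'
from workcell import *
import cv2,numpy as np
from scipy.spatial.transform import Rotation as R
def proj(c,P):
    k=calibration(c);K=np.array(k["intrinsics"]);M=np.array(k["world_to_cam"])
    P=np.atleast_2d(P);q=P@M[:3,:3].T+M[:3,3];q=q@K.T;return q[:,:2]/q[:,2:]
def ray(c,uv,z):
    k=calibration(c);K=np.array(k["intrinsics"]);M=np.array(k["world_to_cam"])
    if 1:
        uv=np.atleast_2d(uv).astype(float);d=np.c_[uv,np.ones(len(uv))]@np.linalg.inv(K).T
        Rm=M[:3,:3];C=-Rm.T@M[:3,3];d=d@Rm
        return C+d*((z-C[2])/d[:,2])[:,None]
E
python3 - <<'E'
from h import *
im=cv2.imread("pics/top0.png")
cv2.imwrite("pics/top0crop.png",cv2.resize(im[90:290,140:340],None,fx=3,fy=3,interpolation=cv2.INTER_CUBIC))
E
```

```text
(no output)
```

View pics/top0crop.png

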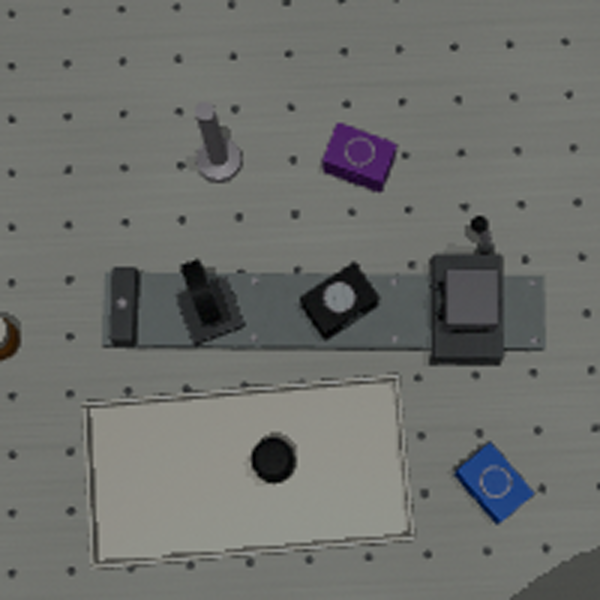

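The crop shows three filter-block shapes: black on the rail at top px (253,190), blue at (305,251) and purple at (260,142). The black one with the round window, lying on the rail, fits the description. The iris mount is at (208,190) on the rail, the carriage at (297,190) and the eyepiece at (231,243) in the tray. Next I'll fit the poses to the silhouettes.

```bash
cat > fit.py <<'E'
from h import *
from scipy.optimize import minimize
def boxpts(a,b,z0,z1):
    return np.array([[x,y,z] for x in(-a/2,a/2) for y in(-b/2,b/2) for z in(z0,z1)],float)
def circ(r,z): 
    t=np.linspace(0,2*np.pi,24,endpoint=False);return np.c_[r*np.cos(t),r*np.sin(t),0*t+z]
def disc():
    t=np.linspace(0,2*np.pi,24,endpoint=False)
    return np.vstack([np.c_[26*np.cos(t),0*t+s,84+26*np.sin(t)] for s in(-8,8)])
MOD={"filter_block":([boxpts(56,38,0,36)],16),
 "iris_mount":([boxpts(46,46,0,12),np.vstack([circ(7,12),circ(7,62)]),disc()],16),
 "tray":([boxpts(140,270,0,22)],0),"eyepiece":([np.vstack([circ(18,0),circ(18,60)])],4),
 "pillar":([np.vstack([circ(20,0),circ(20,6)]),np.vstack([circ(8,0),circ(8,140)])],0),
 "rail":([boxpts(64,380,0,16)],0)}
S=8
def render(c,parts,x,y,yaw,z0):
    m=np.zeros((384,512),np.uint8)
    r=R.from_euler('z',yaw).as_matrix()
    for p in parts:
        uv=proj(c,p@r.T+[x,y,z0]); h=cv2.convexHull(uv.astype(np.float32))
        cv2.fillConvexPoly(m,np.round(h*16+0).astype(np.int32),255,cv2.LINE_AA,4)
    return m/255.
def fit(masks,name,x,y,yaws,z0=None):
    parts,z=MOD[name]; z=z if z0 is None else z0
    def cost(v):
        s=0
        for c,m in masks.items():
            r=render(c,parts,v[0],v[1],v[2]/20,z); s+=1-np.minimum(r,m).sum()/np.maximum(r,m).sum()
        return s
    best=None
    for yw in yaws:
        o=minimize(cost,[x,y,yw*20],method="Nelder-Mead",options=dict(initial_simplex=np.array([[x,y,yw*20],[x+6,y,yw*20],[x,y+6,yw*20],[x,y,yw*20+5]]),maxiter=150))
        if best is None or o.fun<best.fun:best=o
    v=best.x;return v[0],v[1],v[2]/20,best.fun
E
python3 - <<'E'
from fit import *
for c in("top","scene"): cv2.imwrite("pics/_.png",get_image(c))
g={"filter_block":(613,17,np.arange(0,3.1,.5)),"iris_mount":(609,126,np.arange(0,3.1,.4)),"tray":(474,98,[-.1,0,.1]),"eyepiece":(480,73,[0])}
for n,(x,y,yw) in g.items():
    ms={}
    for c in("top","scene"):
        e=proj(c,[x,y,30])[0]
        for d in regions_of(c,n):
            m=d["region"]; ys,xs=np.nonzero(m); 
            if np.hypot(xs.mean()-e[0],ys.mean()-e[1])<12: ms[c]=m.astype(float);print(n,c,m.sum(),round(d["conf"],2));break
    if ms:
        print(n,np.round(fit(ms,n,x,y,yw),3))
        for c in ms: print(' ',c,np.round(fit({c:ms[c]},n,x,y,yw),3))
# rail edges
print(ray("top",[[140+105/3,90+347/3],[140+545/3,90+349/3],[140+545/3,90+277/3],[140+150/3,90+273/3]],16))
E
```

```text
filter_block top 380 0.75
filter_block scene 575 0.93
filter_block [ 6.12892e+02  1.52940e+01 -9.92000e-01  2.31000e-01]
  top [6.12171e+02 1.42440e+01 2.17600e+00 1.49000e-01]Traceback (most recent call last):
  File "<stdin>", line 13, in <module>
  File "fit.py", line 32, in fit
    o=minimize(cost,[x,y,yw*20],method="Nelder-Mead",options=dict(initial_simplex=np.array([[x,y,yw*20],[x+6,y,yw*20],[x,y+6,yw*20],[x,y,yw*20+5]]),maxiter=150))
    res = _minimize_neldermead(fun, x0, args, callback, bounds=bounds,
                               **options)
    fxcc = func(xcc)
    fx = function(np.copy(x), *(wrapper_args + args))
  File "fit.py", line 28, in cost
    r=render(c,parts,v[0],v[1],v[2]/20,z); s+=1-np.minimum(r,m).sum()/np.maximum(r,m).sum()
  File "fit.py", line 20, in render
    uv=proj(c,p@r.T+[x,y,z0]); h=cv2.convexHull(uv.astype(np.float32))
  File "h.py", line 5, in proj
    k=calibration(c);K=np.array(k["intrinsics"]);M=np.array(k["world_to_cam"])
ValueError: time passes only in moves, steps and waits
```

```bash
sed -i 's/^def proj/_C={}\n_cal=calibration\ndef calibration(c):\n    if c not in _C:_C[c]=_cal(c)\n    return _C[c]\ndef proj/' h.py
python3 - <<'E'
from fit import *
for c in("top","scene"): cv2.imwrite("pics/_.png",get_image(c))
g={"filter_block":(613,17,[-1,2.2,.6]),"iris_mount":(609,126,np.arange(0,3.1,.4)),"tray":(474,98,[-.1,0,.1]),"eyepiece":(480,73,[0])}
for n,(x,y,yw) in g.items():
    ms={}
    for c in("top","scene"):
        e=proj(c,[x,y,30])[0]
        for d in regions_of(c,n):
            m=d["region"]; ys,xs=np.nonzero(m); 
            if np.hypot(xs.mean()-e[0],ys.mean()-e[1])<12: ms[c]=m.astype(float);print(n,c,m.sum(),round(d["conf"],2));break
    if ms:
        print(n,np.round(fit(ms,n,x,y,yw),3))
        for c in ms: print(' ',c,np.round(fit({c:ms[c]},n,x,y,yw),3))
print(ray("top",[[140+105/3,90+347/3],[140+545/3,90+349/3],[140+545/3,90+277/3],[140+150/3,90+273/3]],16))
print(get_obs()["t"])
E
```

```text
filter_block scene 562 0.77
filter_block [6.11837e+02 1.33770e+01 2.13600e+00 1.03000e-01]
  scene [6.11837e+02 1.33770e+01 2.13600e+00 1.03000e-01]
iris_mount top 392 0.77
iris_mount scene 784 0.91
iris_mount [6.11827e+02 1.25708e+02 3.49700e+00 2.14000e-01]
  top [6.12477e+02 1.25255e+02 3.49700e+00 1.36000e-01]
  scene [6.11294e+02 1.26205e+02 3.17000e-01 7.30000e-02]
tray top 5883 0.96
tray scene 2967 0.65
tray [4.74819e+02 9.79430e+01 4.00000e-02 3.41000e-01]
  top [4.75043e+02 9.80660e+01 4.40000e-02 6.10000e-02]
  scene [4.72174e+02 1.00286e+02 4.90000e-02 2.74000e-01]
eyepiece top 150 0.55
eyepiece scene 269 0.79
eyepiece [4.77965e+02 7.57980e+01 1.80000e-01 6.51000e-01]
  top [4.78958e+02 7.37180e+01 1.29000e-01 3.49000e-01]
  scene [4.72508e+02 7.91470e+01 6.55000e-01 2.96000e-01]
[[ 584.35192963  215.31614546   16.        ]
 [ 565.69925246 -160.82670079   16.        ]
 [ 628.60022069 -165.394782     16.        ]
 [ 647.4794088   175.6298       16.        ]]
1.95
```

```bash
cat >> h.py <<'E'
def head(o=None):
    o=o or get_obs(); m=R.from_rotvec(o["orientation"]).as_matrix(); return np.arctan2(m[1,0],m[0,0]),m
def go(x,y,z,h=None):
    o=get_obs(); hh,m=head(o); d=m.T@(np.array([x,y,z])-o["ee_pos"])/1000
    t=0 if h is None else (hh-h+np.pi)%(2*np.pi)-np.pi
    print("t",round(o["t"],2),"pos",np.round(o["ee_pos"],1),"h",round(hh,3),"tilt",np.round(m[2],3),"q6",round(o["qpos"][5],2),"w",round(o["width"],1),"F",np.round(o["ft_force"],1));print("delta",np.round(d,4),"turn",round(t,3),"rows",np.ceil(np.linalg.norm(d)/.0417))
E
python3 -c "
from h import *
go(612,126,210,.34)"
```

```text
t 1.95 pos [ 250.7 -572.5  236.7] h 0.413 tilt [-0. -0. -1.] q6 -0.02 w 87.9 F [-0.4 -0.1 -0.3]
delta [ 0.6111 -0.4949  0.0267] turn 0.073 rows 19.0
```

Call:
move_arm:
  deltas:
    - [0,0.153,-0.124,0,0]
    - [0,0.153,-0.124,0,0]
    - [0,0.153,-0.124,0,0]
    - [0,0.153,-0.124,0,0]
    - [0,0.153,-0.124,0,0]

```text
t: 2.37
ee_pos: [341.8, -394.8, 236.7]
orientation: [-3.074, -0.644, -0.0]
ft_force: [0.2, 0.4, -0.1]
width: 87.6
```

Call:
move_arm:
  deltas:
    - [0,0.153,-0.124,0,0]
    - [0,0.153,-0.124,0,0]
    - [0,0.153,-0.124,0,0]
    - [0,0.153,-0.124,0,0]
    - [0,0.153,-0.124,0,0]

```text
t: 2.78
ee_pos: [432.4, -219.9, 236.9]
orientation: [-3.075, -0.645, -0.001]
ft_force: [0.8, -0.1, -0.5]
width: 87.6
```

Call:
move_arm:
  deltas:
    - [0,0.153,-0.124,0,0]
    - [0,0.153,-0.124,0,0]
    - [0,0.153,-0.124,0,0]
    - [0,0.153,-0.124,0,0]
    - [0,0.153,-0.124,0,0]

```text
t: 3.2
ee_pos: [523.2, -44.7, 237.0]
orientation: [-3.074, -0.646, -0.002]
ft_force: [-0.1, -0.5, 0.5]
width: 87.7
```

```bash
python3 -c "
from h import *
go(612,126,210,.34)"
```

```text
t 3.2 pos [523.2 -44.7 237. ] h 0.414 tilt [ 0.001  0.    -1.   ] q6 1.05 w 87.7 F [-0.1 -0.5  0.5]
delta [ 0.15   -0.1206  0.0271] turn 0.074 rows 5.0
```

Call:
move_arm:
  deltas:
    - [0,0.15,-0.121,0.02,0.074]
    - [0,0.15,-0.121,0.02,0.074]
    - [0,0.15,-0.121,0.02,0.074]
    - [0,0.15,-0.121,0.02,0.074]
    - [0,0.15,-0.121,0.02,0.074]

```text
t: 3.62
ee_pos: [612.1, 126.9, 216.4]
orientation: [-3.096, -0.532, -0.001]
ft_force: [0.6, -0.1, 0.3]
width: 87.8
```

Call:
move_arm:
  deltas:
    - [0,0,0,0,0]
    - [0,0,0,0,0]

```text
t: 3.78
ee_pos: [610.8, 124.6, 216.1]
orientation: [3.096, 0.534, -0.001]
ft_force: [-0.5, -0.3, -0.1]
width: 87.8
```

```bash
cat >> h.py <<'E'
def wristcal(o):
    k=calibration("wrist"); K=np.array(k["intrinsics"]);H=np.array(k["hand_eye"])
    T=np.eye(4);T[:3,:3]=R.from_rotvec(o["orientation"]).as_matrix();T[:3,3]=o["ee_pos"]
    _C["W"]=dict(intrinsics=K,world_to_cam=np.linalg.inv(T@H))
E
python3 -c "
from h import *
go(612,126,210,.34)
o=get_obs();wristcal(o)
im=get_image('wrist');
print([(np.round(d['location'],1),round(d['conf'],2)) for d in place_of('wrist','iris_mount')])
from fit import MOD
P,z=MOD['iris_mount']
r=R.from_euler('z',.34).as_matrix()
for p in P:
  uv=proj('W',p@r.T+[612,126,16]);h=cv2.convexHull(uv.astype(np.float32));cv2.polylines(im,[np.round(h).astype(int)],True,(0,255,0),1)
cv2.imwrite('pics/w1.png',im)
"
```

```text
t 3.78 pos [610.8 124.6 216.1] h 0.341 tilt [-0.001  0.    -1.   ] q6 1.41 w 87.8 F [-0.5 -0.3 -0.1]
delta [ 0.0016 -0.0009  0.0061] turn 0.001 rows 1.0
[(array([615.6, 124.7,  17.1]), 0.58), (array([ 663.3, -113. ,   47.4]), 0.42), (array([483.4,  75.7,   6.7]), 0.35)]
```

View pics/w1.png

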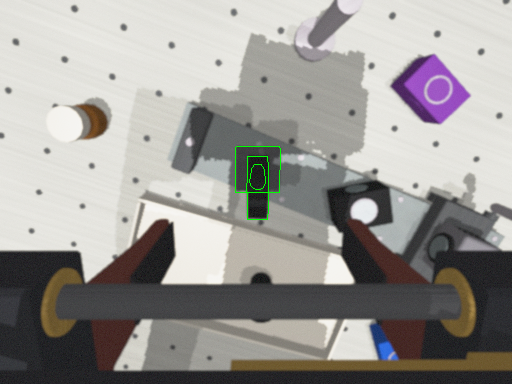

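The overlay matches: the disc sits at wrist px (247–270, 160–218), centred between the fingers, and the yaw agrees. I'll descend and grip it.

Call:
move_arm:
  deltas:
    - [0,0.002,-0.001,0.035,0]
    - [0,0.002,-0.001,0.07,0]
    - [0,0.002,-0.001,0.105,0]
    - [0,0.002,-0.001,0.123,0]
    - [0,0.002,-0.001,0.123,0]

```text
t: 4.3
ee_pos: [608.9, 122.8, 89.8]
orientation: [3.097, 0.526, -0.012]
ft_force: [-0.5, 0.4, -0.5]
width: 87.6
```

Call:
move_arm:
  deltas:
    - [255,0,0,0,0]
    - [255,0,0,0,0]
    - [255,0,0,0,0]
    - [255,0,0,0,0]
    - [255,0,0,0,0]

```text
t: 4.72
ee_pos: [613.2, 125.1, 95.2]
orientation: [-3.097, -0.529, -0.004]
ft_force: [-0.1, -0.4, 0.6]
width: 57.7
```

Call:
move_arm:
  deltas:
    - [255,0,0,0,0]
    - [255,0,0,0,0]
    - [255,0,0,0,0]
    - [255,0,0,0,0]
    - [255,0,0,0,0]

```text
t: 5.13
ee_pos: [612.3, 125.1, 93.6]
orientation: [-3.097, -0.53, 0.0]
ft_force: [0.5, 0.2, -0.2]
width: 24.7
```

Call:
move_arm:
  deltas:
    - [255,0,0,0,0]
    - [255,0,0,0,0]
    - [255,0,0,0,0]
    - [255,0,0,0,0]

```text
t: 5.47
ee_pos: [612.3, 125.1, 93.5]
orientation: [-3.097, -0.53, 0.0]
ft_force: [0.1, 0.2, -1.0]
width: 16.3
```

```bash
python3 -c "
from h import *
go(471,176,150)"
```

```text
t 5.47 pos [612.3 125.1  93.5] h 0.339 tilt [-0. -0. -1.] q6 1.41 w 16.3 F [ 0.1  0.2 -1. ]
delta [-0.1163 -0.095  -0.0564] turn 0 rows 4.0
```

Call:
move_arm:
  deltas:
    - [255,0,0,-0.025,0]
    - [255,0,0,-0.05,0]
    - [255,-0.02,-0.016,-0.056,0]
    - [255,-0.05,-0.041,-0.056,0]
    - [255,-0.08,-0.065,-0.056,0]

```text
t: 5.88
ee_pos: [514.8, 159.8, 150.1]
orientation: [-3.097, -0.527, -0.002]
ft_force: [-0.3, -0.1, -2.9]
width: 15.5
```

Call:
move_arm:
  deltas:
    - [255,-0.025,-0.021,0,0]
    - [255,-0.036,-0.03,0,0]
    - [255,-0.036,-0.03,0,0]
    - [255,-0.036,-0.03,0,0]
    - [255,-0.036,-0.03,0,0]

```text
t: 6.3
ee_pos: [473.0, 176.2, 150.0]
orientation: [-3.097, -0.53, -0.003]
ft_force: [0.1, -0.3, -3.9]
width: 15.8
```

```bash
python3 -c "
from h import *
go(471,176,82)
cv2.imwrite('pics/s2.png',get_image('scene')[100:260,140:400].repeat(3,0).repeat(3,1))"
```

```text
t 6.3 pos [473.  176.2 150. ] h 0.339 tilt [ 0.002  0.    -1.   ] q6 1.57 w 15.8 F [ 0.1 -0.3 -3.9]
delta [-0.002  -0.0005  0.068 ] turn 0 rows 2.0
```

View pics/s2.png

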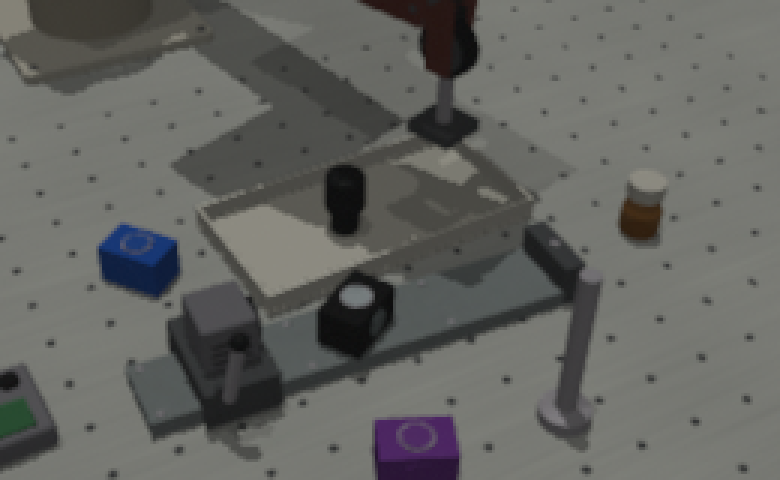

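The mount hangs upright in the grip, with its foot at (443,125) in the crop. I'll lower it in stages.

Call:
move_arm:
  deltas:
    - [255,-0.002,0,0.025,0]
    - [255,-0.002,0,0.045,0]
    - [255,-0.002,0,0.06,0]
    - [255,-0.002,0,0.064,0]
    - [255,-0.002,0,0.064,0]

```text
t: 6.77
ee_pos: [469.8, 174.9, 84.5]
orientation: [3.096, 0.528, -0.003]
ft_force: [1.6, 0.6, -2.6]
width: 15.8
```

Call:
move_arm:
  deltas:
    - [255,0,0,0.001,0]
    - [255,0,0,0.002,0]
    - [255,0,0,0.003,0]
    - [255,0,0,0.004,0]
    - [255,0,0,0.004,0]

```text
t: 7.18
ee_pos: [469.8, 175.5, 82.1]
orientation: [-3.096, -0.53, -0.001]
ft_force: [0.3, -1.0, -2.7]
width: 15.9
```

Call:
move_arm:
  deltas:
    - [255,0,0,0.001,0]
    - [255,0,0,0.001,0]
    - [255,0,0,0.002,0]
    - [255,0,0,0.002,0]

```text
t: 7.52
ee_pos: [470.0, 175.6, 81.4]
orientation: [-3.096, -0.53, -0.002]
ft_force: [-4.6, -2.4, 17.3]
width: 15.6
```

Contact shows as +17 N. I'll ease off about 1 mm and open.

Call:
move_arm:
  deltas:
    - [255,0,0,-0.001,0]
    - [255,0,0,-0.001,0]
    - [200,0,0,-0.001,0]
    - [120,0,0,-0.001,0]
    - [60,0,0,-0.001,0]

```text
t: 7.93
ee_pos: [469.6, 175.5, 80.6]
orientation: [-3.097, -0.53, -0.0]
ft_force: [-0.0, 0.3, -0.0]
width: 28.4
```

Call:
move_arm:
  deltas:
    - [0,0,0,0,0]
    - [0,0,0,0,0]
    - [0,0,0,0,0]
    - [0,0,0,0,0]
    - [0,0,0,0,0]

```text
t: 8.35
ee_pos: [469.5, 175.4, 80.6]
orientation: [3.097, 0.53, -0.0]
ft_force: [0.3, -0.9, 0.3]
width: 62.1
```

Call:
move_arm:
  deltas:
    - [0,0,0,-0.03,0]
    - [0,0,0,-0.07,0]
    - [0,0,0,-0.11,0]
    - [0,0,0,-0.12,0]
    - [0,0,0,-0.12,0]

```text
t: 8.77
ee_pos: [471.6, 176.2, 203.9]
orientation: [-3.095, -0.529, -0.011]
ft_force: [-0.4, -0.6, -0.4]
width: 87.7
```

```bash
python3 -c "
from h import *
go(612,14,180,2.15)
cv2.imwrite('pics/s3.png',get_image('scene')[100:260,140:400].repeat(3,0).repeat(3,1))"
```

```text
t 8.77 pos [471.6 176.2 203.9] h 0.339 tilt [ 0.007  0.    -1.   ] q6 1.57 w 87.7 F [-0.4 -0.6 -0.4]
delta [0.0784 0.1996 0.0245] turn -1.811 rows 6.0
```

View pics/s3.png

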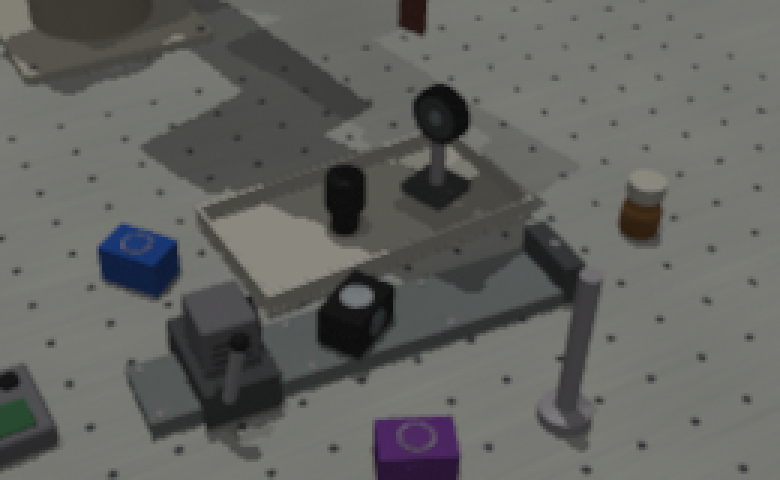

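The iris mount stands in the tray, foot at (437,187) in the crop. Next I move over the filter block while turning the wrist.

Call:
move_arm:
  deltas:
    - [0,0.013,0.033,0,-0.12]
    - [0,0.026,0.066,0,-0.24]
    - [0,0.039,0.1,0,-0.36]
    - [0,0.052,0.133,0,-0.48]
    - [0,0.065,0.166,0,-0.6]

```text
t: 9.23
ee_pos: [585.4, 39.0, 197.8]
orientation: [-2.796, -1.429, 0.006]
ft_force: [-0.7, 0.3, -0.6]
width: 87.7
```

Call:
move_arm:
  deltas:
    - [0,0,0,0,-0.12]
    - [0,0,0,0,-0.24]
    - [0,0,0,0,-0.36]
    - [0,0,0,0,-0.48]
    - [0,0,0,0,-0.6]

```text
t: 9.65
ee_pos: [584.5, 40.2, 197.6]
orientation: [-2.248, -2.19, 0.006]
ft_force: [-0.0, -0.4, 0.4]
width: 87.9
```

Call:
move_arm:
  deltas:
    - [0,0,0,0,-0.12]
    - [0,0,0,0,-0.24]
    - [0,0,0,0,-0.36]
    - [0,0,0,0,-0.48]
    - [0,0,0,0,-0.6]

```text
t: 10.07
ee_pos: [584.5, 40.4, 197.7]
orientation: [-1.5, -2.756, 0.004]
ft_force: [-0.4, -0.5, 1.3]
width: 87.7
```

```bash
python3 -c "
from h import *
go(612,14,180,2.15)"
```

```text
t 10.07 pos [584.5  40.4 197.7] h 2.145 tilt [ 0.002 -0.004 -1.   ] q6 -0.53 w 87.7 F [-0.4 -0.5  1.3]
delta [-0.0371  0.0089  0.0175] turn -0.005 rows 2.0
```

Call:
move_arm:
  deltas:
    - [0,-0.018,0.004,0,0]
    - [0,-0.037,0.009,0,-0.005]
    - [0,-0.037,0.009,0,-0.005]
    - [0,-0.037,0.009,0,-0.005]

```text
t: 10.4
ee_pos: [612.4, 13.8, 198.1]
orientation: [-1.503, -2.755, 0.003]
ft_force: [-0.4, 0.6, -1.0]
width: 87.7
```

```bash
python3 -c "
from h import *
from fit import *
go(612,14,36,2.15)
o=get_obs();wristcal(o)
im=get_image('wrist');
print([(np.round(d['location'],1),round(d['conf'],2)) for d in place_of('wrist','filter_block')])
rs=regions_of('wrist','filter_block')
P,z=MOD['filter_block']
e=proj('W',[612,14,40])[0]
for d in rs:
  ys,xs=np.nonzero(d['region']);print(xs.mean(),ys.mean(),d['conf'])
  if np.hypot(xs.mean()-e[0],ys.mean()-e[1])<40: print(np.round(fit({'W':d['region'].astype(float)},'filter_block',612,14,[2.15]),3))
r=R.from_euler('z',2.15).as_matrix()
for p in P:
  uv=proj('W',p@r.T+[612,14,16]);h=cv2.convexHull(uv.astype(np.float32));cv2.polylines(im,[np.round(h).astype(int)],True,(0,255,0),1)
cv2.imwrite('pics/w2.png',im)
"
```

```text
t 10.4 pos [612.4  13.8 198.1] h 2.142 tilt [ 0.002 -0.003 -1.   ] q6 -0.57 w 87.7 F [-0.4  0.6 -1. ]
delta [1.000e-04 3.000e-04 1.621e-01] turn -0.008 rows 4.0
[(array([613. ,  16.4,  12.7]), 0.95), (array([ 457.4, -109.9,    3.6]), 0.88), (array([ 7.42e+02, -5.50e+00,  1.00e-01]), 0.73)]
334.2224622030238 260.5799136069115 0.83
259.43868281604847 177.333838001514 0.64
[6.12491e+02 1.51370e+01 2.11700e+00 7.10000e-02]
63.6675505469009 190.22605236990387 0.63
```

View pics/w2.png

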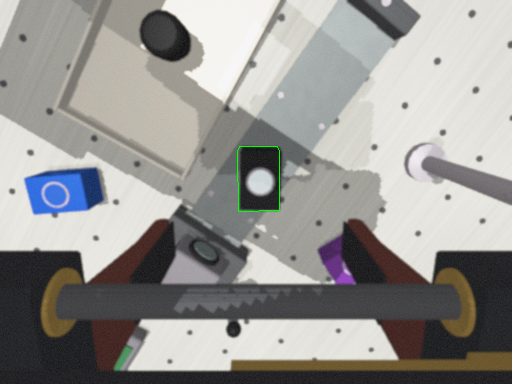

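The overlay sits on the black block with the round window at wrist px (259,178). I'll descend slowly at the end.

Call:
move_arm:
  deltas:
    - [0,0,0,0.035,-0.01]
    - [0,0,0,0.07,-0.01]
    - [0,0,0,0.105,-0.01]
    - [0,0,0,0.13,-0.01]
    - [0,0,0,0.145,-0.01]

```text
t: 10.97
ee_pos: [610.7, 14.7, 52.3]
orientation: [-1.486, -2.763, 0.003]
ft_force: [1.4, 0.9, 0.3]
width: 88.1
```

Call:
move_arm:
  deltas:
    - [0,0,0,0.006,0]
    - [0,0,0,0.012,0]
    - [0,0,0,0.016,0]
    - [120,0,0,0.016,0]
    - [255,0,0,0.016,0]

```text
t: 11.38
ee_pos: [614.0, 14.2, 40.6]
orientation: [1.489, 2.765, 0.001]
ft_force: [-0.4, 0.3, -0.1]
width: 77.7
```

Call:
move_arm:
  deltas:
    - [255,0,0,0,0]
    - [255,0,0,0,0]
    - [255,0,0,0,0]
    - [255,0,0,0,0]
    - [255,0,0,0,0]

```text
t: 11.8
ee_pos: [613.6, 14.1, 39.9]
orientation: [1.489, 2.766, 0.0]
ft_force: [-0.7, -0.6, -0.5]
width: 44.4
```

Call:
move_arm:
  deltas:
    - [255,0,0,0,0]
    - [255,0,0,0,0]
    - [255,0,0,0,0]
    - [255,0,0,0,0]

```text
t: 12.13
ee_pos: [613.5, 14.1, 39.8]
orientation: [1.489, 2.766, 0.0]
ft_force: [-0.5, 0.9, 2.5]
width: 37.5
```

```bash
python3 -c "
from h import *
go(477,15,95,1.615)"
```

```text
t 12.13 pos [613.5  14.1  39.8] h 2.154 tilt [-0.  0. -1.] q6 -0.58 w 37.5 F [-0.5  0.9  2.5]
delta [ 0.0759 -0.1135 -0.0552] turn 0.539 rows 4.0
```

Call:
move_arm:
  deltas:
    - [255,0,0,-0.025,0]
    - [255,0,0,-0.055,0]
    - [255,0.02,-0.03,-0.055,0.11]
    - [255,0.04,-0.06,-0.055,0.22]
    - [255,0.06,-0.09,-0.055,0.33]

```text
t: 12.55
ee_pos: [504.2, 14.6, 95.0]
orientation: [1.93, 2.478, 0.001]
ft_force: [-1.2, 0.1, -1.3]
width: 38.0
```

```bash
python3 -c "
from h import *
go(477,15,95,1.615)"
```

```text
t 12.55 pos [504.2  14.6  95. ] h 1.818 tilt [-0.     0.001 -1.   ] q6 -0.24 w 38.0 F [-1.2  0.1 -1.3]
delta [ 0.007  -0.0263 -0.0001] turn 0.203 rows 1.0
```

Call:
move_arm:
  deltas:
    - [255,0.007,-0.026,0,0.1]
    - [255,0.007,-0.026,0,0.2]
    - [255,0.007,-0.026,0.02,0.2]
    - [255,0.007,-0.026,0.04,0.2]
    - [255,0.007,-0.026,0.055,0.2]

```text
t: 12.97
ee_pos: [478.1, 14.9, 38.9]
orientation: [2.162, 2.279, 0.0]
ft_force: [-0.5, -0.1, -1.5]
width: 38.4
```

Call:
move_arm:
  deltas:
    - [255,0,0,0.004,0]
    - [255,0,0,0.007,0]
    - [255,0,0,0.008,0]
    - [255,0,0,0.009,0]
    - [255,0,0,0.009,0]

```text
t: 13.38
ee_pos: [478.8, 14.9, 31.2]
orientation: [2.161, 2.279, 0.001]
ft_force: [-0.3, -0.6, -0.9]
width: 37.8
```

```bash
python3 -c "
from h import *
go(477,15,28,1.615)
cv2.imwrite('pics/s4.png',get_image('scene')[100:260,140:400].repeat(3,0).repeat(3,1))"
```

```text
t 13.38 pos [478.8  14.9  31.2] h 1.624 tilt [-0.     0.001 -1.   ] q6 -0.05 w 37.8 F [-0.3 -0.6 -0.9]
delta [ 0.0002 -0.0018  0.0032] turn 0.009 rows 1.0
```

View pics/s4.png

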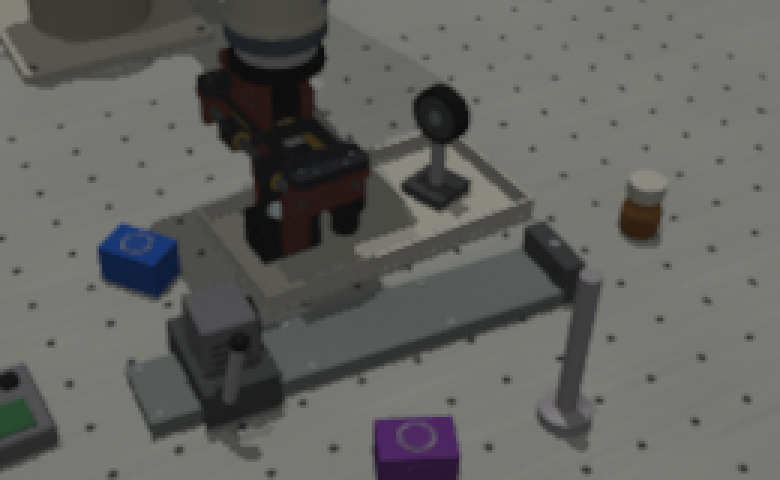

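Call:
move_arm:
  deltas:
    - [255,0,0,0.001,0]
    - [255,0,0,0.002,0]
    - [255,0,0,0.003,0]
    - [255,0,0,0.004,0]
    - [255,0,0,0.004,0]

```text
t: 13.85
ee_pos: [478.6, 14.9, 27.7]
orientation: [2.162, 2.279, 0.0]
ft_force: [-3.1, 0.0, 15.1]
width: 38.3
```

Call:
move_arm:
  deltas:
    - [255,0,0,-0.001,0]
    - [255,0,0,-0.001,0]
    - [160,0,0,-0.001,0]
    - [110,0,0,-0.001,0]
    - [90,0,0,-0.001,0]

```text
t: 14.27
ee_pos: [478.4, 14.9, 27.6]
orientation: [2.162, 2.28, 0.0]
ft_force: [0.6, 0.0, -0.6]
width: 48.2
```

Call:
move_arm:
  deltas:
    - [90,0,0,0,0]
    - [90,0,0,0,0]
    - [90,0,0,0,0]
    - [90,0,0,0,0]

```text
t: 14.6
ee_pos: [478.3, 14.9, 27.6]
orientation: [-2.162, -2.279, 0.0]
ft_force: [0.4, -0.1, -0.5]
width: 56.7
```

Call:
move_arm:
  deltas:
    - [90,0,0,-0.02,0]
    - [90,0,0,-0.05,0]
    - [90,0,0,-0.09,0]
    - [120,0,0,-0.12,0]
    - [200,0,0,-0.12,0]

```text
t: 15.02
ee_pos: [481.7, 15.0, 152.8]
orientation: [2.157, 2.275, 0.01]
ft_force: [0.6, 0.1, -0.4]
width: 47.0
```

```bash
python3 -c "
from h import *
im=get_image('scene')
for c in ('scene','top'):
  if c=='top': cv2.imwrite('pics/t5.png',get_image('top')[90:290,140:340].repeat(3,0).repeat(3,1))
  for n in ['rail','camera_top','lever_pivot','lever_knob','iris_mount','filter_block','tray','eyepiece']:
    print(c,n,[(np.round(d['location']).tolist(),round(d['conf'],2)) for d in place_of(c,n)[:3]])
cv2.imwrite('pics/s5.png',im[100:260,140:400].repeat(3,0).repeat(3,1))
go(604,-150,148,-.05)"
```

```text
scene rail [([610.0, 29.0, 1.0], 0.87)]
scene camera_top [([602.0, -92.0, 80.0], 0.94)]
scene lever_pivot [([661.0, -108.0, 47.0], 0.84)]
scene lever_knob [([662.0, -103.0, 99.0], 0.71), ([598.0, 307.0, -2.0], 0.65)]
scene iris_mount [([468.0, 177.0, 4.0], 0.61)]
scene filter_block [([454.0, -110.0, -3.0], 0.93), ([480.0, 17.0, 3.0], 0.83), ([744.0, -8.0, -2.0], 0.78)]
scene tray [([475.0, 100.0, -3.0], 0.94)]
scene eyepiece [([610.0, 28.0, 1.0], 0.72), ([480.0, 74.0, 2.0], 0.6)]
top rail [([610.0, 26.0, -4.0], 0.81)]
top camera_top [([606.0, -94.0, 81.0], 0.57)]
top lever_pivot [([660.0, -112.0, 47.0], 0.64)]
top lever_knob [([658.0, -106.0, 95.0], 0.62)]
top iris_mount [([469.0, 176.0, 5.0], 0.8)]
top filter_block [([743.0, -7.0, 2.0], 0.65), ([454.0, -109.0, 0.0], 0.62)]
top tray [([477.0, 97.0, 4.0], 0.59)]
top eyepiece []
t 15.92 pos [478.4  14.9 147.7] h 1.624 tilt [-0.  0. -1.] q6 -0.05 w 19.5 F [-0.2  0.2 -0.5]
delta [-0.1713  0.1167 -0.0003] turn 1.674 rows 5.0
```

View pics/s5.png

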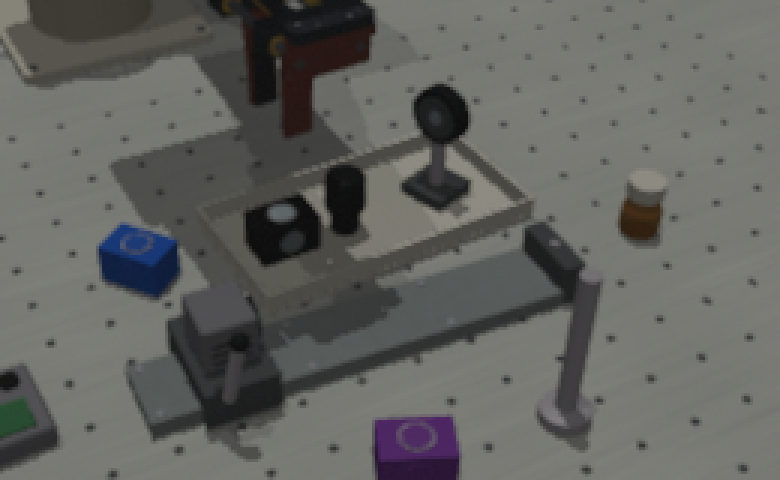

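Both pieces stand in the tray: block at (283,228) and iris foot at (437,187) in the crop. Next, close the fingers and go behind the carriage with the jaw axis along the rail.

Call:
move_arm:
  deltas:
    - [255,-0.034,0.024,0,0.12]
    - [255,-0.068,0.048,0,0.24]
    - [255,-0.102,0.071,0,0.36]
    - [255,-0.136,0.095,0,0.48]
    - [255,-0.17,0.115,0,0.6]

```text
t: 16.33
ee_pos: [603.7, -150.5, 147.9]
orientation: [2.743, 1.531, 0.001]
ft_force: [1.2, 0.5, 0.4]
width: 0.6
```

Call:
move_arm:
  deltas:
    - [255,0,0,0,0.12]
    - [255,0,0,0,0.24]
    - [255,0,0,0,0.36]
    - [255,0,0,0,0.48]
    - [255,0,0,0,0.6]

```text
t: 16.75
ee_pos: [602.1, -148.9, 147.5]
orientation: [-3.073, -0.651, 0.0]
ft_force: [0.5, 0.1, 0.2]
width: 0.4
```

Call:
move_arm:
  deltas:
    - [255,0,0,0,0.12]
    - [255,0,0,0,0.24]
    - [255,0,0,0,0.36]
    - [255,0,0,0,0.47]
    - [255,0,0,0,0.47]

```text
t: 17.17
ee_pos: [602.2, -148.7, 147.6]
orientation: [-3.141, 0.079, 0.0]
ft_force: [-0.3, 0.2, 0.1]
width: 0.4
```

```bash
python3 -c "
from h import *
go(601,-155,62,-.05)"
```

```text
t 17.17 pos [ 602.2 -148.7  147.6] h -0.05 tilt [-0. -0. -1.] q6 1.36 w 0.4 F [-0.3  0.2  0.1]
delta [-0.0009  0.0063  0.0856] turn -0.0 rows 3.0
```

Call:
move_arm:
  deltas:
    - [255,-0.001,0.006,0.025,0]
    - [255,-0.001,0.006,0.055,0]
    - [255,-0.001,0.006,0.075,0]
    - [255,-0.001,0.006,0.083,0]
    - [255,-0.001,0.006,0.085,0]

```text
t: 17.58
ee_pos: [599.8, -154.4, 60.9]
orientation: [-3.14, 0.069, 0.005]
ft_force: [-0.2, -0.1, -0.0]
width: 0.4
```

Call:
move_arm:
  deltas:
    - [255,0,-0.01,0,0]
    - [255,0,-0.015,0,0]
    - [255,0,-0.02,0,0]
    - [255,0,-0.025,0,0]
    - [255,0,-0.03,0,0]

```text
t: 18.0
ee_pos: [603.1, -124.2, 63.8]
orientation: [3.14, -0.071, 0.003]
ft_force: [0.4, -3.0, 1.8]
width: 0.4
```

Call:
move_arm:
  deltas:
    - [255,0,-0.005,0,0]
    - [255,0,-0.013,0,0]
    - [255,0,-0.021,0,0]
    - [255,0,-0.031,0,0]
    - [255,0,-0.041,0,0]

```text
t: 18.42
ee_pos: [604.9, -83.1, 63.1]
orientation: [3.14, -0.073, 0.002]
ft_force: [1.1, -3.2, 3.5]
width: 0.2
```

```bash
python3 -c "
from h import *
go(613,118,62,-.05)
im=get_image('scene')
print([(np.round(d['location']).tolist(),round(d['conf'],2)) for d in place_of('scene','camera_top')])
cv2.imwrite('pics/s6.png',im[100:260,140:400].repeat(3,0).repeat(3,1))
"
```

```text
t 18.42 pos [604.9 -83.1  63.1] h -0.046 tilt [ 0.001  0.    -1.   ] q6 1.46 w 0.2 F [ 1.1 -3.2  3.5]
delta [-0.0012 -0.2012  0.001 ] turn 0.004 rows 5.0
[([608.0, -50.0, 78.0], 0.72)]
```

View pics/s6.png

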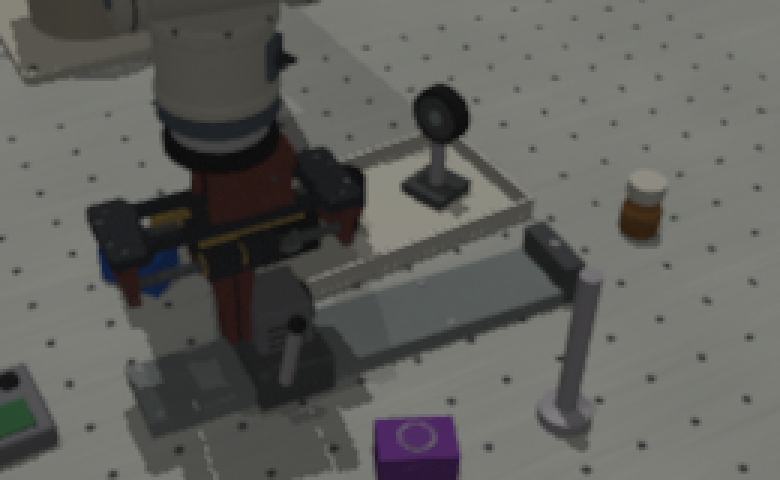

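The carriage moves with the fingers at about 3 N with the lever still upright, knob at (298,323) in the crop.

Call:
move_arm:
  deltas:
    - [255,0,-0.014,0,0]
    - [255,0,-0.028,0,0]
    - [255,0,-0.042,0,0]
    - [255,0,-0.056,0,0]
    - [255,0,-0.07,0,0]

```text
t: 18.93
ee_pos: [607.3, -12.6, 62.3]
orientation: [3.141, -0.072, -0.001]
ft_force: [2.1, -3.6, -1.8]
width: 0.4
```

Call:
move_arm:
  deltas:
    - [255,0,-0.014,0,0]
    - [255,0,-0.028,0,0]
    - [255,0,-0.042,0,0]
    - [255,0,-0.056,0,0]
    - [255,0,-0.07,0,0]

```text
t: 19.35
ee_pos: [610.7, 57.5, 62.6]
orientation: [3.141, -0.072, -0.0]
ft_force: [1.6, -4.0, -1.9]
width: -0.1
```

Call:
move_arm:
  deltas:
    - [255,0,-0.012,0,0]
    - [255,0,-0.022,0,0]
    - [255,0,-0.032,0,0]
    - [255,0,-0.04,0,0]
    - [255,0,-0.045,0,0]

```text
t: 19.77
ee_pos: [612.8, 102.1, 62.7]
orientation: [-3.141, 0.072, -0.0]
ft_force: [1.6, -3.4, -0.5]
width: 0.4
```

```bash
python3 -c "
from h import *
go(613,121,62,-.05)
"
```

```text
t 19.77 pos [612.8 102.1  62.7] h -0.046 tilt [ 0. -0. -1.] q6 1.76 w 0.4 F [ 1.6 -3.4 -0.5]
delta [-0.0007 -0.0189  0.0007] turn 0.004 rows 1.0
```

Call:
move_arm:
  deltas:
    - [255,0,-0.004,0,0]
    - [255,0,-0.007,0,0]
    - [255,0,-0.01,0,0]
    - [255,0,-0.013,0,0]
    - [255,0,-0.015,0,0]

```text
t: 20.18
ee_pos: [613.5, 116.1, 62.7]
orientation: [-3.141, 0.073, -0.0]
ft_force: [2.7, -2.0, -0.5]
width: 0.0
```

Call:
move_arm:
  deltas:
    - [255,0,-0.002,0,0]
    - [255,0,-0.004,0,0]
    - [255,0,-0.005,0,0]
    - [255,0,-0.006,0,0]

```text
t: 20.52
ee_pos: [613.8, 122.1, 62.7]
orientation: [-3.141, 0.073, -0.0]
ft_force: [2.0, -3.1, -0.5]
width: 0.5
```

Call:
move_arm:
  deltas:
    - [255,0,-0.001,0,0]
    - [255,0,-0.002,0,0]
    - [255,0,-0.003,0,0]
    - [255,0,-0.003,0,0]

```text
t: 20.85
ee_pos: [613.9, 125.2, 62.7]
orientation: [-3.141, 0.073, -0.0]
ft_force: [0.9, -2.3, 0.9]
width: 0.3
```

Call:
move_arm:
  deltas:
    - [255,0,-0.001,0,0]
    - [255,0,-0.002,0,0]
    - [255,0,-0.003,0,0]
    - [255,0,-0.003,0,0]

```text
t: 21.18
ee_pos: [613.9, 126.3, 62.7]
orientation: [3.138, -0.072, -0.001]
ft_force: [2.3, -12.5, 1.9]
width: 0.7
```

Force rose to 12.5 N at y=126.3, so the carriage is against the stop. I'll hold briefly, back off, rise and look.

Call:
move_arm:
  deltas:
    - [255,0,0,0,0]
    - [255,0,0,0,0]
    - [255,0,0.01,0,0]
    - [255,0,0.02,0,0]
    - [255,0,0.025,0,0]

```text
t: 21.6
ee_pos: [612.2, 102.1, 62.5]
orientation: [-3.141, 0.073, 0.002]
ft_force: [0.3, 0.4, -0.2]
width: 0.4
```

Call:
move_arm:
  deltas:
    - [255,0,0,-0.03,0]
    - [255,0,0,-0.06,0]
    - [255,0,0.02,-0.08,0]
    - [255,0,0.04,-0.08,0]
    - [255,0,0.04,-0.08,0]

```text
t: 22.02
ee_pos: [611.4, 60.7, 144.3]
orientation: [3.141, -0.075, 0.003]
ft_force: [-0.5, -0.3, -0.3]
width: 0.4
```

```bash
python3 -c "
from h import *
im=get_image('scene')
for c in ('scene','top'):
  if c=='top': t=get_image('top');cv2.imwrite('pics/t7.png',t[90:290,140:340].repeat(3,0).repeat(3,1))
  for n in ['camera_top','lever_pivot','lever_knob','filter_block','eyepiece','pillar','jar']:
    print(c,n,[(np.round(d['location']).tolist(),round(d['conf'],2)) for d in place_of(c,n)[:3]])
cv2.imwrite('pics/s7.png',im[100:260,140:400].repeat(3,0).repeat(3,1))
go(671,110,142,-.05)"
```

```text
scene camera_top [([619.0, 158.0, 79.0], 0.66)]
scene lever_pivot [([675.0, 142.0, 47.0], 0.92)]
scene lever_knob [([752.0, 116.0, -3.0], 0.58), ([674.0, 152.0, 102.0], 0.42)]
scene filter_block [([478.0, 12.0, 4.0], 0.89), ([745.0, -8.0, -2.0], 0.87), ([455.0, -110.0, 0.0], 0.8)]
scene eyepiece [([478.0, 78.0, 4.0], 0.54)]
scene pillar [([752.0, 119.0, -1.0], 0.66)]
scene jar [([601.0, 309.0, -2.0], 0.65)]
top camera_top [([621.0, 159.0, 79.0], 0.38)]
top lever_pivot []
top lever_knob []
top filter_block [([455.0, -108.0, 0.0], 0.86), ([745.0, -6.0, 2.0], 0.46)]
top eyepiece []
top pillar [([599.0, 312.0, -3.0], 0.54)]
top jar [([598.0, 312.0, -4.0], 0.45)]
t 22.82 pos [611.   63.1 142.7] h -0.046 tilt [-0. -0. -1.] q6 1.7 w 0.7 F [-0.3  0.2 -0. ]
delta [ 0.0577 -0.0496  0.0007] turn 0.004 rows 2.0
```

View pics/s7.png

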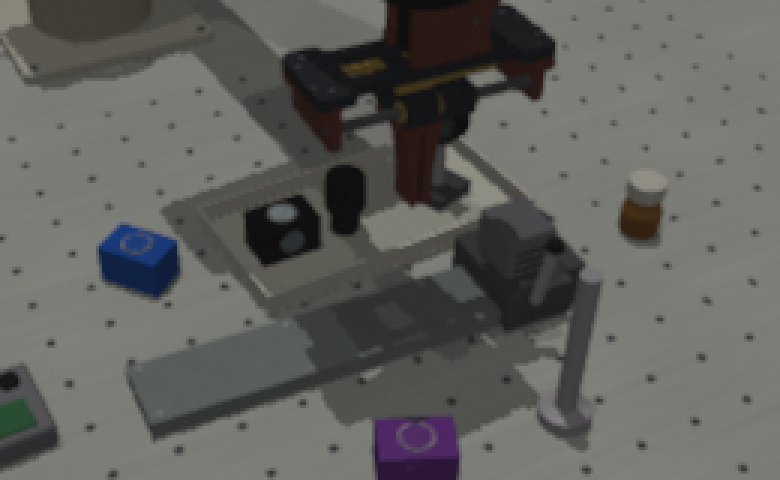

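The carriage is flush against the stop at crop (520,265) with the lever still up, knob at (556,245). Now I'll push the lever over from behind, with closed fingers.

Call:
move_arm:
  deltas:
    - [255,0.03,-0.025,0,0]
    - [255,0.059,-0.048,0,0]
    - [255,0.059,-0.048,0,0]
    - [255,0.059,-0.048,0.02,0]
    - [255,0.059,-0.048,0.04,0]

```text
t: 23.23
ee_pos: [673.5, 108.9, 103.3]
orientation: [-3.14, 0.071, -0.005]
ft_force: [-0.1, 0.0, -0.5]
width: 0.4
```

Call:
move_arm:
  deltas:
    - [255,0,0,0.002,0]
    - [255,0,0,0.002,0]

```text
t: 23.4
ee_pos: [670.9, 108.1, 99.3]
orientation: [3.14, -0.072, -0.005]
ft_force: [-0.1, -0.8, -0.6]
width: 0.6
```

```bash
python3 -c "
from h import *
go(674,165,100,-.05)
im=get_image('scene')
cv2.imwrite('pics/s8.png',cv2.resize(im[130:230,260:390],None,fx=6,fy=6))"
```

```text
t 23.4 pos [670.9 108.1  99.3] h -0.046 tilt [-0.003  0.001 -1.   ] q6 1.76 w 0.6 F [-0.1 -0.8 -0.6]
delta [ 0.0004 -0.057  -0.0007] turn 0.004 rows 2.0
```

View pics/s8.png

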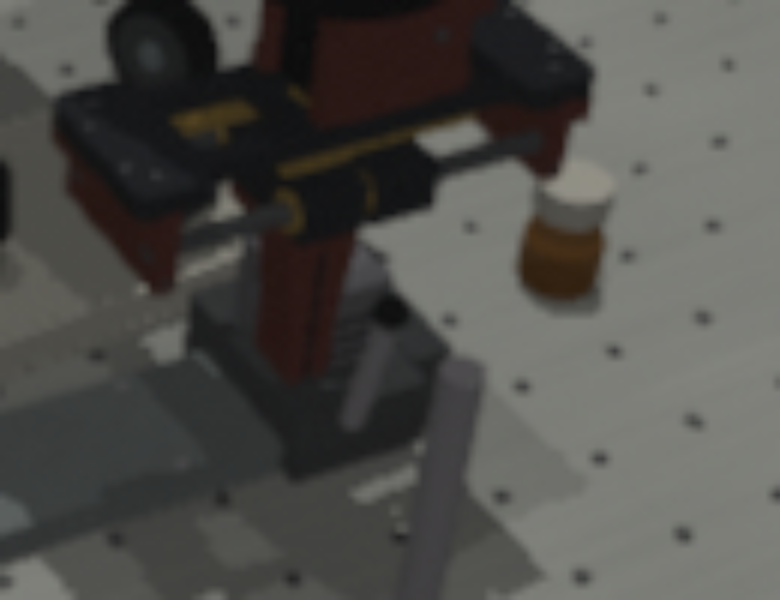

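Fingertips at (300,370) stand behind the rod, knob at (390,310). Pushing along +y.

Call:
move_arm:
  deltas:
    - [255,0.001,-0.012,0,0]
    - [255,0.001,-0.022,0,0]
    - [255,0.001,-0.03,0,0]
    - [255,0.001,-0.038,0.002,0]
    - [255,0.001,-0.046,0.004,0]

```text
t: 23.87
ee_pos: [675.6, 155.2, 97.1]
orientation: [3.141, -0.071, 0.002]
ft_force: [1.0, -3.9, -1.6]
width: 0.5
```

Call:
move_arm:
  deltas:
    - [255,0,-0.008,0.003,0]
    - [255,0,-0.013,0.006,0]
    - [255,0,-0.018,0.01,0]
    - [255,0,-0.018,0.01,0]

```text
t: 24.2
ee_pos: [675.7, 173.4, 85.7]
orientation: [-3.14, 0.072, 0.001]
ft_force: [0.3, 0.3, 0.0]
width: 0.5
```

```bash
python3 -c "
from h import *
go(674,165,100,-.05)
im=get_image('scene')
print([(np.round(d['location']).tolist(),round(d['conf'],2)) for d in place_of('scene','lever_knob')[:3]])
cv2.imwrite('pics/s9.png',cv2.resize(im[130:230,260:390],None,fx=6,fy=6))"
```

```text
t 24.2 pos [675.7 173.4  85.7] h -0.046 tilt [-0.001 -0.    -1.   ] q6 1.85 w 0.5 F [0.3 0.3 0. ]
delta [-0.0013  0.0084 -0.0143] turn 0.004 rows 1.0
[([678.0, 184.0, 69.0], 0.53)]
```

View pics/s9.png

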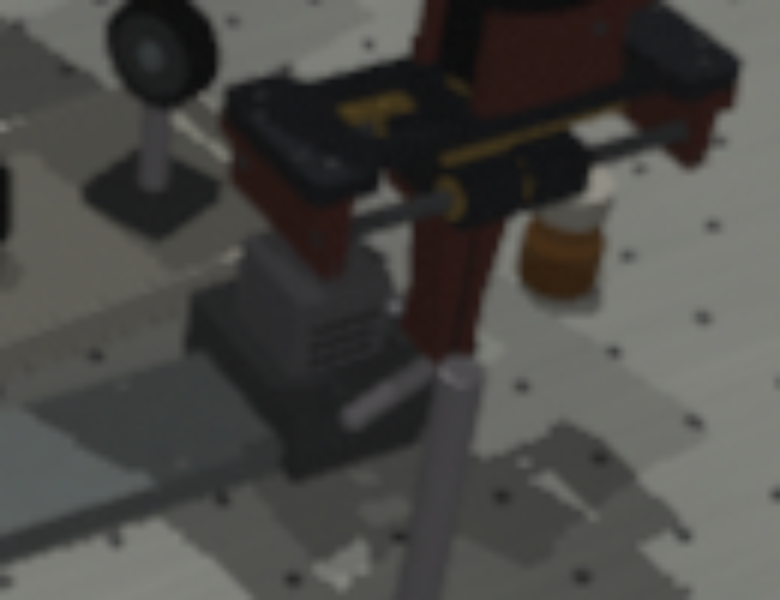

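The lever is more than halfway down, and the tips now sit over the rod at (440,360). Pressing down.

Call:
move_arm:
  deltas:
    - [255,0,0,0.003,0]
    - [255,0,-0.002,0.005,0]
    - [255,0,-0.003,0.007,0]
    - [255,0,-0.004,0.008,0]
    - [255,0,-0.004,0.009,0]

```text
t: 24.72
ee_pos: [676.3, 176.1, 77.5]
orientation: [-3.141, 0.073, 0.0]
ft_force: [0.2, 0.8, 1.0]
width: 0.5
```

Call:
move_arm:
  deltas:
    - [255,0,0,0.001,0]
    - [255,0,0,0.002,0]
    - [255,0,0,0.002,0]

```text
t: 24.97
ee_pos: [676.3, 176.3, 75.6]
orientation: [-3.141, 0.073, 0.0]
ft_force: [0.3, 0.5, 1.2]
width: 0.8
```

Call:
move_arm:
  deltas:
    - [255,0,0,0.001,0]
    - [255,0,0,0.002,0]
    - [255,0,0,0.003,0]
    - [255,0,0,0.003,0]

```text
t: 25.3
ee_pos: [676.7, 176.3, 73.9]
orientation: [-3.14, 0.073, -0.001]
ft_force: [-2.9, -0.8, 9.3]
width: 0.8
```

```bash
python3 -c "
from h import *
go(674,165,100,-.05)
im=get_image('scene')
print([(np.round(d['location']).tolist(),round(d['conf'],2)) for d in place_of('scene','lever_knob')[:3]])
cv2.imwrite('pics/s10.png',cv2.resize(im[130:230,260:390],None,fx=6,fy=6))"
```

```text
t 25.3 pos [676.7 176.3  73.9] h -0.046 tilt [ 0.001 -0.    -1.   ] q6 1.85 w 0.8 F [-2.9 -0.8  9.3]
delta [-0.0021  0.0114 -0.0261] turn 0.004 rows 1.0
[([474.0, 98.0, 3.0], 0.67), ([678.0, 189.0, 58.0], 0.62)]
```

View pics/s10.png

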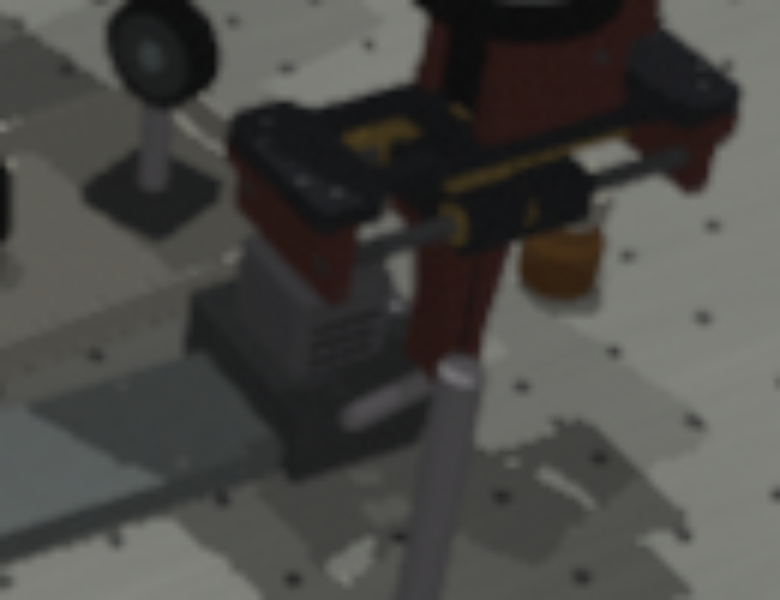

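Vertical force jumped from 1 to 9 N with the tip at z=60, as expected for the lever's stop. I'll press slightly more, rise clear and check.

Call:
move_arm:
  deltas:
    - [255,0,0,0.001,0]
    - [255,0,0,0.001,0]
    - [255,0,0,-0.02,0]
    - [255,0,0,-0.06,0]
    - [255,0,0,-0.1,0]

```text
t: 25.82
ee_pos: [674.9, 175.9, 171.9]
orientation: [3.14, -0.073, -0.007]
ft_force: [0.8, -0.2, 0.2]
width: 0.1
```

Call:
move_arm:
  deltas:
    - [255,-0.04,0,-0.04,0]
    - [255,-0.08,0.03,-0.07,0]
    - [255,-0.12,0.06,-0.1,0]
    - [255,-0.16,0.09,-0.1,0]
    - [255,-0.2,0.12,-0.1,0]

```text
t: 26.23
ee_pos: [518.4, 97.4, 266.7]
orientation: [-3.14, 0.071, -0.005]
ft_force: [0.6, -1.0, 0.4]
width: 0.2
```

Call:
move_arm:
  deltas:
    - [255,0,0.04,0,0]
    - [255,0,0.08,0,0]
    - [255,0,0.12,0,0]
    - [255,0,0.12,0,0]
    - [255,0,0.12,0,0]

```text
t: 26.65
ee_pos: [513.1, -24.0, 264.9]
orientation: [-3.14, 0.079, -0.0]
ft_force: [0.1, -0.1, -0.6]
width: 0.6
```

```bash
python3 -c "
from h import *
go(674,165,100,-.05)
im=get_image('scene');t=get_image('top')
for c in ('scene','top'):
  for n in ['camera_top','lever_pivot','lever_knob','iris_mount','filter_block','eyepiece','pillar','jar','handset']:
    print(c,n,[(np.round(d['location']).tolist(),round(d['conf'],2)) for d in place_of(c,n)[:3]])
cv2.imwrite('pics/s11.png',cv2.resize(im[110:240,190:390],None,fx=4,fy=4))
cv2.imwrite('pics/t11.png',cv2.resize(t[90:290,140:340],None,fx=3,fy=3))"
```

```text
t 26.65 pos [513.1 -24.  264.9] h -0.05 tilt [ 0. -0. -1.] q6 1.55 w 0.6 F [ 0.1 -0.1 -0.6]
delta [ 0.1511 -0.1968  0.165 ] turn -0.0 rows 8.0
scene camera_top [([616.0, 155.0, 81.0], 0.74)]
scene lever_pivot [([677.0, 141.0, 49.0], 0.95), ([482.0, 73.0, 5.0], 0.58)]
scene lever_knob [([678.0, 189.0, 60.0], 0.39)]
scene iris_mount [([469.0, 177.0, 4.0], 0.72)]
scene filter_block [([481.0, 16.0, 4.0], 0.94), ([455.0, -112.0, -1.0], 0.91), ([741.0, -9.0, -1.0], 0.65)]
scene eyepiece [([480.0, 76.0, 3.0], 0.6)]
scene pillar [([752.0, 118.0, -3.0], 0.96)]
scene jar [([598.0, 310.0, -2.0], 0.51), ([749.0, 117.0, 0.0], 0.41)]
scene handset [([568.0, -274.0, -1.0], 0.6)]
top camera_top [([619.0, 159.0, 78.0], 0.55)]
top lever_pivot [([671.0, 140.0, 46.0], 0.79)]
top lever_knob [([675.0, 187.0, 58.0], 0.59)]
top iris_mount [([468.0, 175.0, 4.0], 0.71)]
top filter_block [([744.0, -8.0, 3.0], 0.9), ([476.0, 19.0, 4.0], 0.52), ([457.0, -109.0, -2.0], 0.48)]
top eyepiece [([480.0, 74.0, -1.0], 0.5)]
top pillar [([751.0, 114.0, -6.0], 0.71), ([478.0, 96.0, 2.0], 0.41)]
top jar [([599.0, 312.0, -5.0], 0.62)]
top handset [([572.0, -275.0, -2.0], 0.76)]
```

View pics/s11.png

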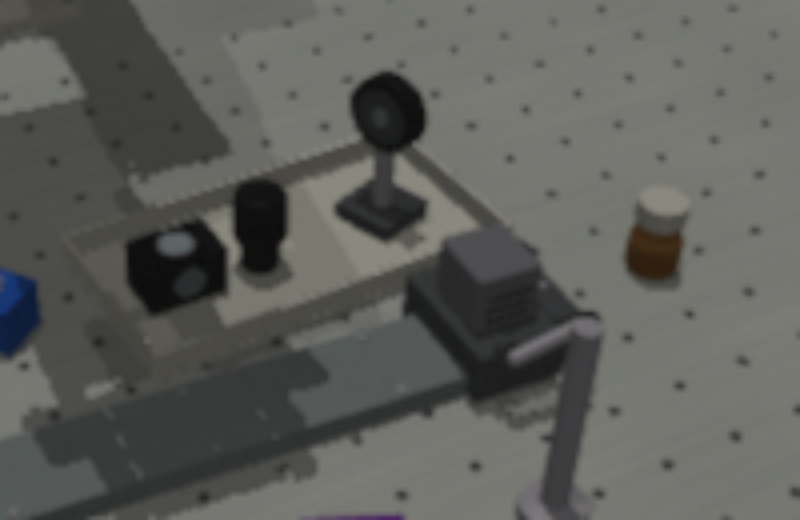

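View pics/t11.png

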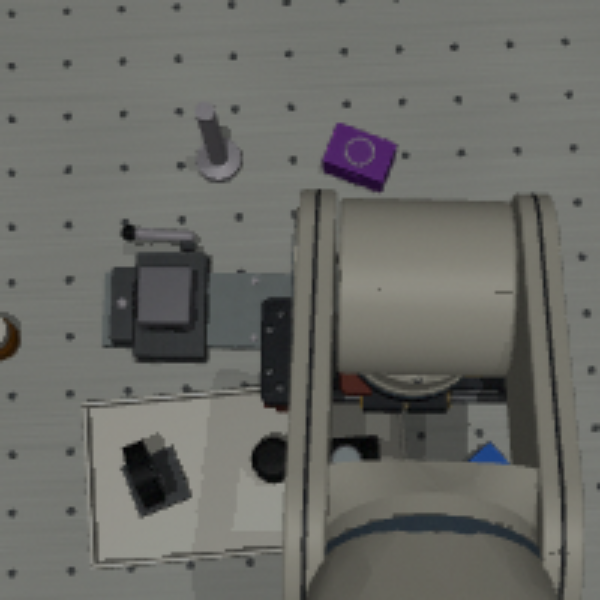

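The carriage is flush with the stop, top crop (140,305). The lever is down, knob (128,232): measured 47–48 mm along by about 11 mm up, or roughly 1.33 rad. All the bystanders are where they started, and the arm is clear.

```bash
python3 -c "
from workcell import *
print(close_job())"
```

```text
the job is handed in; nothing more can be done
None
```

I took the iris mount and then the black filter block off the rail and stood both upright in the tray. I then pushed the carriage along the rail to its end stop with its lever still up, and only after that swung the lever down. The job was handed in at about 27.5 s of the 72 s allowed; handing in gives no verdict.

**Last checks:**
- **Parts in the tray:** The iris mount is at about (469, 176) and the filter block at about (478, 17), both resting on the floor and let go. They look upright in the pictures; I didn't measure their tilt.
- **Carriage:** Pushing it produced a clear contact force of 12.5 N at the stop, and the top picture shows it flush. I did not measure the remaining gap directly.
- **Lever:** The knob and pivot positions give about 1.33 rad. The downward force rose from 1 N to 9 N at the bottom, as expected at its stop.
- **Bystanders:** The eyepiece, pillar, handset and jar read within about 5 mm of their starting places.
- **Arm:** It is raised clear and touches nothing.

**Disagreements:** The networks gave a few wrong low-ranked hits, such as the pillar or tray reported as the lever knob. They also found the blue and purple look-alikes as filter blocks. I rejected these by checking the pictures. The scene and top cameras differed by up to 6 mm on the carriage and lever positions.

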